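# Refit the hood's filter cassette and hold its guard open

## Task

Take the filter cassette (the wider, mesh-faced one of the two panels in the wooden stand), slide it fully home in the slot at the rear of the polishing hood and let go of it. Then lift the hood's clear guard by its bar and hold it open at 40 degrees above level so that the buff can be changed: the program finishes with the robot still holding the guard there, since it falls shut if let go. Do not let the guard drop, and leave everything else where it is.

Things in the scene. Friction and masses are not known exactly. Their poses are not given: they have to be found in the camera images.
- hood: Bench-top polishing hood, grey painted steel box fixed to the table, 200 x 200 mm in plan, 120 mm high. Origin: centre of its underside; x points from its front (bar side, towards the robot) to its rear, z up. The front 120 mm is a chamber with a buff, covered by the clear guard; the rear 80 mm is a solid block with the filter slot in its top.
- hood_slot (a point): Centre of the mouth of the filter slot, in the hood's flat top face, 55 mm behind the hood's centre and 120 mm above the table; axes as the hood's. The slot is 14.5 mm wide (hood x) and 102.5 mm long (hood y), straight down 70 mm to a closed floor, mouth edges chamfered 3 mm. A cassette fully home rests on the floor, 40 mm of it standing proud.
- guard (a joint): Opening angle of the guard, rad: 0 closed (level, lying on the hood), growing as its front edge rises; 40 degrees is 0.698. It stops at 1.4, swings freely without a spring and falls shut by its own weight (0.3 to 0.5 kg). The guard is a clear sheet in an aluminium frame, 120 x 196 x 6 mm, hinged along its rear edge.
- guard_hinge (a point): Middle of the guard's hinge axis, which runs along the hood's y, 20 mm behind the hood's centre and 123 mm above the table.
- guard_bar (a point): Middle of the guard's lift bar: a round steel bar 10 mm thick, parallel to the hinge and 170 mm from it, straight for 120 mm, carried by two 10 mm arms at its ends; 123 mm above the table when closed. Between the bar and the guard's front edge is a 45 mm open gap, and below the bar there is free air (at least 70 mm), so it can be pinched from above across the bar and turns between the fingers as it rises. Its axes turn with the guard.
- cassette: Filter cassette: a flat upright panel, 12 mm thick (its x), 100 mm wide (y), 110 mm high (z), 0.15 to 0.27 kg; aluminium frame, grey mesh with upright bars in its lower part, a plain 40 mm high aluminium band at the top to grip across the 12 mm thickness. Origin: centre of its bottom edge face. The same either way round. Starts standing in one of the two slots of the stand.
- stand: Wooden stand fixed to the table, 150 mm (x) x 140 mm (y), 45 mm high, with two slots of the size of the hood's slot but 30 mm deep, 80 mm apart along its x (at -40 and +40 mm), running along its y. Origin: centre of the underside.
- blank: Blanking plate, the other panel in the stand: plain solid aluminium, 12 x 66 x 95 mm high, narrower and lower than the cassette. Origin: centre of its bottom. Not to be moved.
- jar: Small clear jar with a white cap, 48 mm across, 55 mm high, standing on the table. Not to be moved.
- bench_block: Square steel bench block, 70 x 70 x 22 mm, on the table. Not to be moved.
- hammer: Small hammer, 220 mm long, lying on the table near the robot. Not to be moved.
- brush: Bench brush, 170 mm long, lying on the table near the robot. Not to be moved.
- dish: White ceramic dish, 80 mm across, 30 mm high, on the table. Not to be moved.
- ring_gauge: Brass ring, 44 mm across, 20 mm high, lying flat on the table. Not to be moved.

How it is judged:
By the outcome, as a careful person would: the job done as asked, in the order asked, and still so for the second after the job is handed in, while the arm keeps its last pose, push and grip.
It also fails if it takes over 61 s, if anything falls off the work surface, if the arm or the gripper's body presses on something with over 40 N, if the wrist force passes 120 N, or if a joint passes its speed limit or range.

## Robot

A 6-joint arm with a two-finger parallel gripper is mounted at the origin on the work surface. World frame = base frame: x ahead of the robot, y to its left, z up, the work surface at z = 0. Lengths are in mm, angles in rad, forces in N, time in s.
With the tool pointing down it reaches from about 350 to 925 mm from the base axis. Payload 6.4 kg.
Tool frame: the origin (TCP) lies at the very end of the fingers, on their centre line; the grasp point (between the pads) lies 19 mm behind it; y points along the fingers, z is the direction in which the jaws open and shut, and the axes are right-handed (so a half turn about y gives the same grasp; the last joint's range is limited). The gripper opens to 94 mm and grips with 3 to 60 N. Pads are 16 mm wide; open, the fingers measure 119 mm over their backs; the gripper's body (75 mm by 177 mm) begins 78 mm behind the grasp point.
Start: joints at [0.98, 0.245, 1.558, -0, 1.339, -0.174], TCP at [263.142, 594.365, 205.455] pointing down, gripper open.
Joint ranges: [-3.13, 3.13], [-1.02, 2.26], [0.13, 2.54], [-0.95, 4.09], [0.21, 2.88], [-2.74, 2.74]. Speed limits (rad/s): [2.57, 2.57, 3.14, 3.14, 3.14, 3.14].

## Interface

Orientations are given as [roll, pitch, yaw] about the fixed x, y, z axes, in that order (R = Rz(yaw) Ry(pitch) Rx(roll)).
In Python, from cell import r gives the robot as it stands.
- The arm moves only by the tool drive_tool, never from a script. Its argument "steps" is a list of rows, each an object with "claw": the closure, from 0 (fully open) to 1 (shut); "dp": the shift along the world's x, y, z in mm, a list of three; "angular": the turn, a rotation vector about the world's x, y, z in rad, a list of three. In form: [{"claw": claw, "dp": [x, y, z], "angular": [rx, ry, rz]}, ...]. A call has 1 to 20 rows; each row shifts and turns the commanded pose from where the row before left it; what a row does not reach is not made up. A row lasts 1/8 s, in which the tool goes at most 62.5 mm and 10.7 degrees, less where a joint would pass 70% of its speed; a pose out of reach is approached as far as the arm can. A call is refused whole if a number of a shift passes 62.5 or a number of a turn 0.188, either way. A call with a gripper value outside its range is refused whole. The fingers move at their own pace and stop on an object; the grip force is fixed at half the most. Time passes only in rows, so rows that do not move let the fingers close. It gives the time, the measured TCP pose, the force and the opening at its end, in the units of the state.
- r.sense(): the state, without advancing time (a new reading comes with each control period).
- r.grab_frame(name): name is "scene" or "side" or "wrist"; returns (picture, depth): 400x640x3 uint8, blue, green, red; 400x640 float32, mm along the optical axis (not along the pixel's ray), 0 where there is no reading.
- r.camera_model(name): a dict with "mtx" (3x3 intrinsics, pixels), "k1" (the pictures are not rectified: a ray, as slopes to the right and down, at radius r is drawn at 1 + k1 r^2 times it, then the intrinsics apply), "extrinsics" (4x4, takes a point from camera to world coordinates). Camera axes: x right, y down, z forward; pixel columns grow to the right and rows downward; lengths in mm; the calibration is good to about 2 mm. A picture is of the moment at which its call begins: read the wrist's pose just before it. camera_model takes no time and is no camera call; for the wrist camera it gives the pose at the moment of the call.
- r.sign_off(): hands the job in, once; it reports no verdict.
The state is a dict: "time": time; "joint_pos": joint angles; "qvel": joint speeds; "joint_torque": joint torques, N m; "tcp_pos": TCP position; "eef_rot": TCP orientation; "force": force on the tool from outside, world axes, zero at the start; "ft_torque": the same for the moment, N m; "width": finger opening in mm.
Only numpy, scipy, OpenCV 4.12 (cv2) and the standard library are available. Lean on these libraries where they do the work, as an engineer would, in place of code of your own. Each camera call takes 0.05 s, during which the arm holds its last target.

## Working session

There is one attempt and no reset: what is moved stays moved. The work goes in short steps, Python scripts to look and compute and a tool call to move; the robot and the scene stay as the last step left them, time stands still between calls to the robot, and variables do not carry over. Pictures are saved under pics/ and viewed, and the job is handed in when it is done.

Besides the shell and the picture viewer there is one more tool, called after ">>>" as name([rows], argument=value, ...), one row to a line, values as JSON. drive_tool: Moves the arm, as the interface text tells. Its arguments: {"type":"object","properties":{"steps":{"type":"array","items":{"type":"object","properties":{"claw":{"type":"number"},"dp":{"type":"array","items":{"type":"number"}},"angular":{"type":"array","items":{"type":"number"}}}}}},"required":["steps"]}

```bash
ls; mkdir -p pics
python3 - <<'E'
from cell import r
import cv2,numpy as np
print(r.sense())
for n in ["scene","side","wrist"]:
    m=r.camera_model(n); print(n,np.round(m["mtx"],1).tolist(),m["k1"],np.round(m["extrinsics"],3).tolist())
    p,d=r.grab_frame(n); cv2.imwrite(f"pics/{n}0.png",p); np.save(f"pics/{n}0.npy",d); np.save(f"pics/{n}0_E.npy",m["extrinsics"])
E
```

```text
pics
{'time': 0.0, 'joint_pos': array([ 9.79888483e-01,  2.45838526e-01,  1.55898506e+00, -2.33983431e-05,
        1.33869897e+00, -1.74087062e-01]), 'qvel': array([ 0.00174701,  0.00064134, -0.00049523, -0.00117943,  0.00042409,
       -0.00020128]), 'joint_torque': array([ 2.17554452e-04, -4.15837455e+01, -3.14604771e+01,  6.85291551e-02,
        3.31641105e-02, -1.24493486e-04]), 'tcp_pos': array([262.81204963, 593.84852202, 204.34528875]), 'eef_rot': array([-1.57270101e+00,  3.11861262e-04, -4.16815675e-01]), 'force': array([ 0.34898101,  0.15220334, -0.40147503]), 'ft_torque': array([0.03884375, 0.02262018, 0.01431588]), 'width': 93.66834916463417}
scene [[361.5, 0.0, 322.4], [0.0, 361.5, 190.6], [0.0, 0.0, 1.0]] -0.004029510143572665 [[-0.328, 0.666, -0.67, 1048.253], [0.945, 0.231, -0.233, 167.289], [-0.0, -0.709, -0.705, 629.811], [0.0, 0.0, 0.0, 1.0]]
side [[376.6, 0.0, 322.2], [0.0, 376.6, 199.3], [0.0, 0.0, 1.0]] 0.02427182076446962 [[0.689, -0.377, 0.619, -3.857], [-0.724, -0.374, 0.579, -511.581], [0.013, -0.847, -0.531, 574.804], [0.0, 0.0, 0.0, 1.0]]
wrist [[290.3, 0.0, 314.4], [0.0, 290.3, 197.7], [0.0, 0.0, 1.0]] -0.003324245928741722 [[0.403, 0.886, 0.227, 197.748], [0.915, -0.39, -0.102, 623.801], [-0.002, 0.249, -0.969, 383.75], [0.0, 0.0, 0.0, 1.0]]
```

View pics/scene0.png

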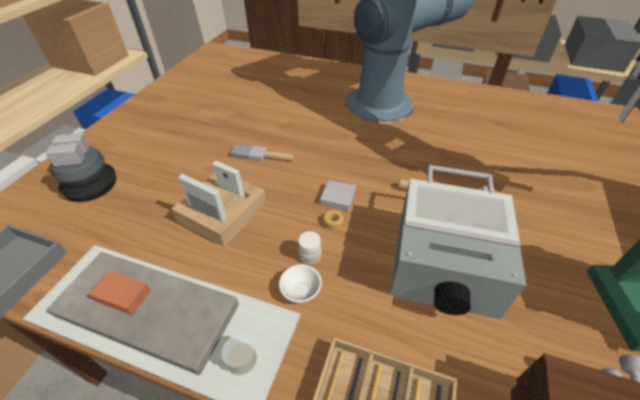

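View pics/side0.png

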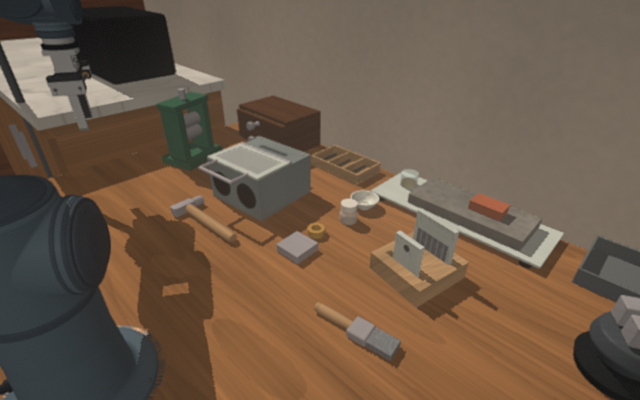

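View pics/wrist0.png

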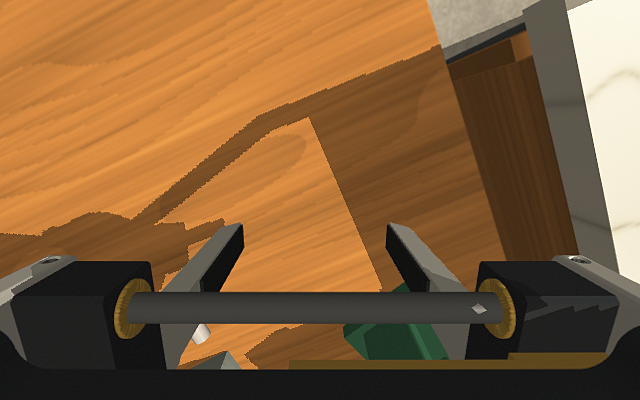

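The scene picture shows the hood around (458,245), with its slot at (460,253) and the guard bar at (460,175). The stand is at (220,205), with the mesh cassette at (203,198) and the blank at (228,180). Next I'll zoom in and work out positions.

```bash
cat > h.py <<'E'
import cv2,numpy as np
from cell import r
def und(m,uv):
    K=np.array(m["mtx"]);uv=np.atleast_2d(np.asarray(uv,float))
    p=np.c_[(uv[:,0]-K[0,2])/K[0,0],(uv[:,1]-K[1,2])/K[1,1]]; s=p.copy()
    for _ in range(20):
        s=p/(1+m["k1"]*(s**2).sum(1))[:,None]
    return s
def ray(m,uv):
    E=np.array(m["extrinsics"]); s=und(m,uv); d=np.c_[s,np.ones(len(s))]@E[:3,:3].T
    return E[:3,3],d
def onz(m,uv,z):
    o,d=ray(m,uv); return o+d*((z-o[2])/d[:,2])[:,None]
def cloud(m,D):
    h,w=D.shape; v,u=np.mgrid[:h,:w]; E=np.array(m["extrinsics"])
    o,d=ray(m,np.c_[u.ravel(),v.ravel()]); P=(o+d*D.reshape(-1,1)).reshape(h,w,3); P[D<=0]=np.nan; return P
E
python3 - <<'E'
from h import *
for n,(a,b,c,d) in {"scene":(160,130,290,250),"side":(350,190,490,320)}.items():
    p=cv2.imread(f"pics/{n}0.png"); cv2.imwrite(f"pics/{n}_st.png",cv2.resize(p[b:d,a:c],None,fx=4.5,fy=4.5,interpolation=cv2.INTER_CUBIC))
for n,(a,b,c,d) in {"scene":(380,155,540,320),"side":(190,130,320,225)}.items():
    p=cv2.imread(f"pics/{n}0.png"); cv2.imwrite(f"pics/{n}_hd.png",cv2.resize(p[b:d,a:c],None,fx=3.6,fy=3.6,interpolation=cv2.INTER_CUBIC))
for n in ["scene","side"]:
    m=r.camera_model(n);P=cloud(m,np.load(f"pics/{n}0.npy"))
    print(n)
    Z=P[...,2]
    # hood top: z near 120..130
    for lo,hi in [(100,112),(112,118),(118,123),(123,129),(129,145)]:
        k=(Z>lo)&(Z<hi); v,u=np.nonzero(k)
        print(lo,hi,k.sum())
    mk=np.zeros(Z.shape,np.uint8); 
    im=(np.clip(np.nan_to_num(Z),0,180)*1.4).astype(np.uint8)
    cv2.imwrite(f"pics/{n}_z.png",cv2.applyColorMap(im,cv2.COLORMAP_JET))
E
```

```text
scene
100 112 2474
112 118 2129
118 123 4492
123 129 6835
129 145 2455
side
100 112 4635
112 118 2211
118 123 2323
123 129 4221
129 145 4784
```

View pics/scene_st.png

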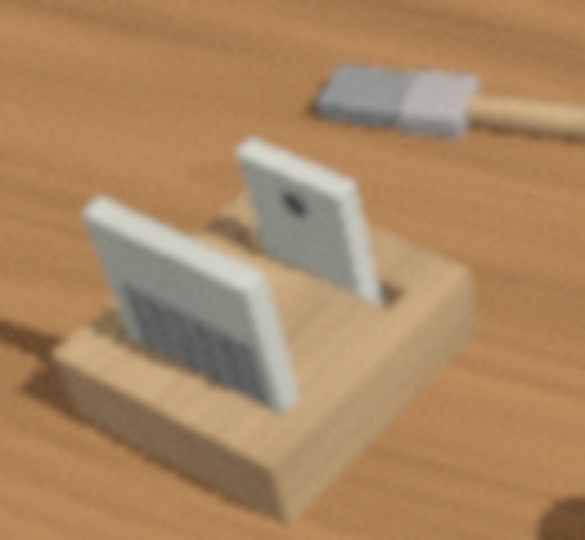

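View pics/scene_hd.png

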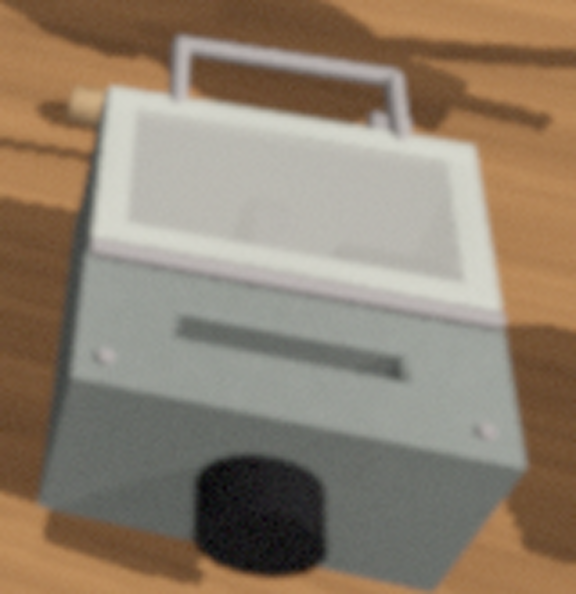

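View pics/side_hd.png

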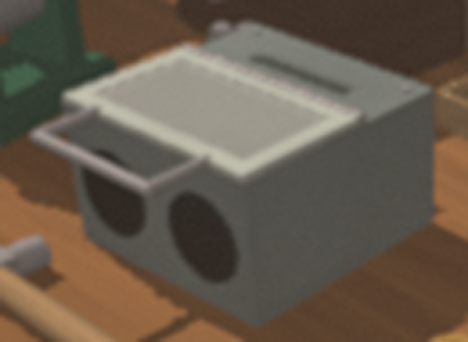

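View pics/side_st.png

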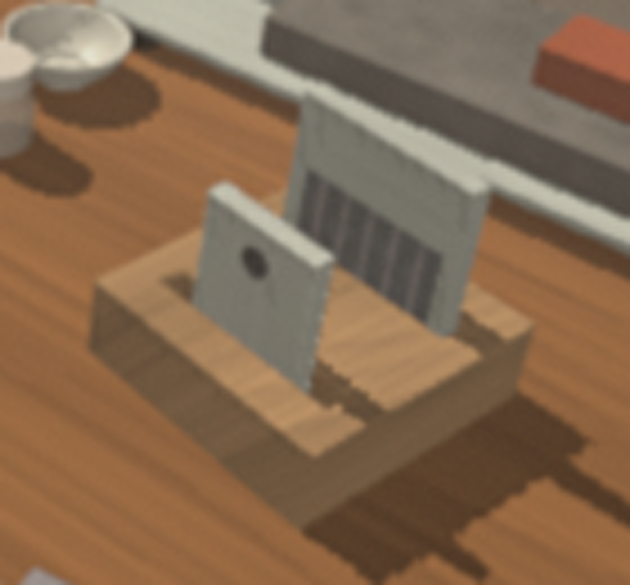

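View pics/scene_z.png

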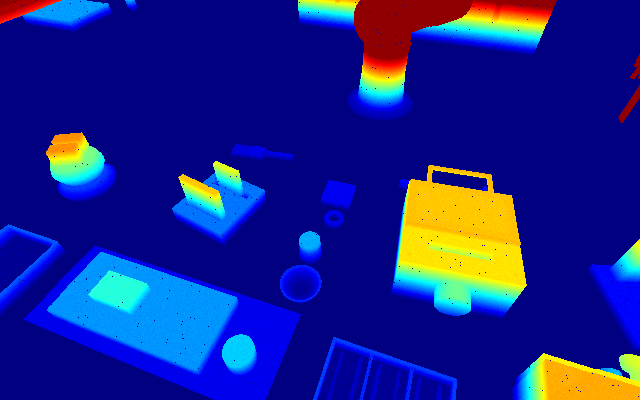

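Run:
```python
from h import *
np.set_printoptions(precision=1,suppress=True)
for n in ["scene","side"]:
    m=r.camera_model(n);P=cloud(m,np.load(f"pics/{n}0.npy"));Z=P[...,2]
    print("==",n)
    regs={"scene":dict(hood=(380,155,540,320),cas=(170,165,229,225),st=(165,150,280,250),bl=(205,155,255,200)),"side":dict(hood=(190,130,320,225),cas=(409,205,470,270),st=(360,210,480,310),bl=(385,225,430,280))}[n]
    def rect(name,lo,hi,ref=None):
        a,b,c,d=regs[name]; Q=P[b:d,a:c].reshape(-1,3); k=(Q[:,2]>lo)&(Q[:,2]<hi); Q=Q[k]
        if len(Q)<5: print(name,lo,hi,"few");return
        (cx,cy),(w,h),an=cv2.minAreaRect(Q[:,:2].astype(np.float32))
        print(name,(lo,hi),len(Q),"c",np.array([cx,cy]),"wh",np.array([w,h]),"ang",an,"zmed",np.median(Q[:,2]))
    rect("hood",116,131);rect("hood",118.5,122);rect("hood",124.5,128)
    rect("cas",122,128);rect("cas",105,120);rect("cas",60,120);rect("bl",100,113);rect("st",42,48)
    a,b,c,d=regs["cas"];Q=P[b:d,a:c].reshape(-1,3);Q=Q[Q[:,2]>60];print("casmax",np.percentile(Q[:,2],[50,90,98]))
m=r.camera_model("scene")
c=lambda l,a,b,f:[(a+x/f,b+y/f) for x,y in l]
hd=lambda l:c(l,380,155,3.6)
print("rear corners",onz(m,hd([(72,380),(525,467)]),120))
print("slot corners",onz(m,hd([(178,315),(408,358),(405,380),(178,337)]),120))
print("bar",onz(m,hd([(178,42),(402,75)]),123))
st=lambda l:c(l,160,130,4.5)
print("cas top",onz(m,st([(85,210),(100,198),(268,270),(250,290)]),125))
m=r.camera_model("side")
hd=lambda l:c(l,190,130,3.6); st=lambda l:c(l,350,190,4.5)
print("slot side",onz(m,hd([(262,55),(350,90)]),120)); print("bar side",onz(m,hd([(38,133),(150,187)]),123))
print("cas side",onz(m,st([(303,98),(312,92),(488,185),(475,195)]),125))
```

```text
== scene
hood (116, 131) 9888 c [540.1 263.5] wh [256.9 201. ] ang 5.093845367431641 zmed 123.12595733062008
hood (118.5, 122) 2752 c [543.6 263.6] wh [249.7 200.5] ang 5.066226959228516 zmed 119.29032304312872
hood (124.5, 128) 2526 c [503.5 259.8] wh [182.  196.6] ang 5.652420520782471 zmed 125.26544066613795
cas (122, 128) 224 c [ 631.1 -245. ] wh [101.1  14. ] ang 78.51630401611328 zmed 123.87838999339141
cas (105, 120) 237 c [ 593.1 -236.3] wh [100.1  92.3] ang 78.50589752197266 zmed 110.38980389878498
cas (60, 120) 916 c [ 593.  -236.8] wh [101.4  92.3] ang 78.59243774414062 zmed 91.61765620177619
bl (100, 113) 226 c [ 594.  -229.4] wh [107.9  66.7] ang 1.547390341758728 zmed 108.03855602368219
st (42, 48) 1728 c [ 591.8 -238.6] wh [143.2 152. ] ang 78.987060546875 zmed 43.95911015028679
casmax [ 99.6 123.8 125. ]
== side
hood (116, 131) 2660 c [540.  260.9] wh [259.1 205. ] ang 4.8254570960998535 zmed 124.1484910132219
hood (118.5, 122) 647 c [540.6 260.5] wh [256.6 203. ] ang 5.373173713684082 zmed 119.66614466070246
hood (124.5, 128) 1109 c [500.7 258.1] wh [179.6 198.3] ang
[... 381 characters left out ...]
h [65.4 82.8] ang 76.56343841552734 zmed 108.78630941741932
st (42, 48) 1864 c [ 654.3 -245.6] wh [152.7 291.1] ang 84.28964233398438 zmed 44.99454668564027
casmax [ 97.1 123.9 125.6]
rear corners [[678.  176.1 120. ]
 [657.9 373.3 120. ]]
slot corners [[623.9 217.9 120. ]
 [613.8 323.8 120. ]
 [627.2 322.6 120. ]
 [637.1 219.6 120. ]]
bar [[423.3 191.5 123. ]
 [410.1 317.4 123. ]]
cas top [[ 627.  -292.7  125. ]
 [ 617.7 -291.   125. ]
 [ 633.8 -193.1  125. ]
 [ 647.2 -194.   125. ]]
slot side [[619.6 314.1 120. ]
 [626.2 214.7 120. ]]
bar side [[415.1 313.5 123. ]
 [425.6 191.5 123. ]]
cas side [[ 627.9 -200.5  125. ]
 [ 635.5 -200.8  125. ]
 [ 625.4 -295.8  125. ]
 [ 614.5 -295.1  125. ]]
```

The cassette is at about (631,-246), jaw direction -11.3°. The hood centre is at about (568,266), yaw about 5.5°. I'll take a wrist-camera look over the hood first, because that view is tied to the arm.

>>> drive_tool([
  {"claw": 0,"dp": [29.7,-39.4,0],"angular": [0,0,-0.106]},
  {"claw": 0,"dp": [29.7,-39.4,0],"angular": [0,0,-0.106]},
  {"claw": 0,"dp": [29.7,-39.4,0],"angular": [0,0,-0.106]},
  {"claw": 0,"dp": [29.7,-39.4,0],"angular": [0,0,-0.106]},
  {"claw": 0,"dp": [29.7,-39.4,0],"angular": [0,0,-0.106]},
  {"claw": 0,"dp": [29.7,-39.4,0],"angular": [0,0,-0.106]},
  {"claw": 0,"dp": [29.7,-39.4,0],"angular": [0,0,-0.106]},
  {"claw": 0,"dp": [29.7,-39.4,0],"angular": [0,0,-0.106]},
  {"claw": 0,"dp": [29.7,-39.4,0],"angular": [0,0,-0.106]},
  {"claw": 0,"dp": [29.7,-39.4,0],"angular": [0,0,-0.106]},
  {"claw": 0,"dp": [0,0,0],"angular": [0,0,0]},
  {"claw": 0,"dp": [0,0,0],"angular": [0,0,0]},
])

```text
time: 1.65
tcp_pos: [559.7, 200.6, 205.1]
eef_rot: [-1.572, 0.0, -1.476]
force: [-1.0, -0.1, 0.6]
width: 94.2
```

Run:
```python
from h import *
s=r.sense();print(s["time"],s["tcp_pos"],s["eef_rot"],s["joint_pos"],s["qvel"].round(3))
m=r.camera_model("wrist"); p,d=r.grab_frame("wrist"); cv2.imwrite("pics/w1.png",p);np.save("pics/w1.npy",d);np.save("pics/w1_E.npy",m["extrinsics"])
P=cloud(m,d)
for z in (120,126): print(np.nanmedian(P[...,2][abs(P[...,2]-z)<4]))
```

```text
1.65 [559.65855898 200.62672401 205.06868907] [-1.57172192e+00  2.79207335e-04 -1.47632499e+00] [1.53506484e-01 1.18012722e-01 1.70355266e+00 3.44014559e-04
 1.32093480e+00 5.89498044e-02] [ 0.022 -0.008  0.004 -0.001 -0.001 -0.   ]
120.01614327097934
125.45948488931657
```

View pics/w1.png

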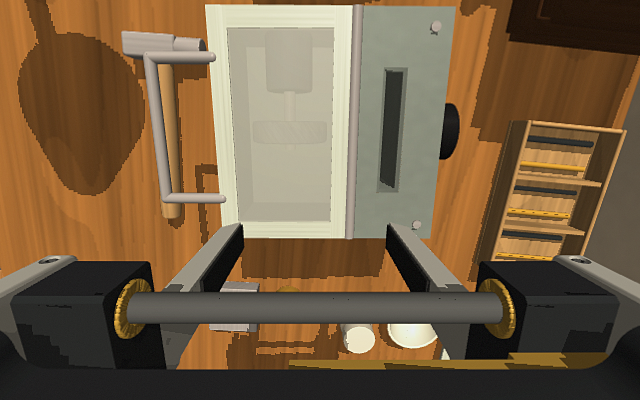

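The wrist picture shows the slot from (395,68) to (387,192), the bar from (150,55) to (166,197), and the rear edge near (455,8) to (433,237). I'll measure these precisely.

Run:
```python
from h import *
np.set_printoptions(precision=1,suppress=True)
m=r.camera_model("wrist"); m["extrinsics"]=np.load("pics/w1_E.npy"); d=np.load("pics/w1.npy");p=cv2.imread("pics/w1.png")
P=cloud(m,d);g=cv2.cvtColor(p,cv2.COLOR_BGR2GRAY)
sub=(slice(45,215),slice(362,422))
# outer mouth (chamfer) : z<118.8
for nm,mk in (("zdepth",(P[sub][...,2]<119)),("gray",g[sub]<125)):
    mk=mk.astype(np.uint8); cs,_=cv2.findContours(mk,cv2.RETR_EXTERNAL,cv2.CHAIN_APPROX_NONE); c=max(cs,key=cv2.contourArea)[:,0]+[362,45]
    Q=onz(m,c,120)[:,:2]; print(nm,cv2.minAreaRect(Q.astype(np.float32)),len(c))
cv2.imwrite("pics/w1s.png",cv2.resize(p[50:210,355:430],None,fx=3.7,fy=3.7,interpolation=cv2.INTER_NEAREST))
print(g[130,365:420]); print(P[130,365:420,2])
# bar: depth
k=(abs(P[...,2]-126)<4); k[:, :140]=0;k[:,200:]=0;k[:45]=0;k[205:]=0
Q=P[k];print(len(Q)); 
# centreline rows
L=[]
for v in range(70,185,5):
    u=np.nonzero(k[v])[0]; 
    if len(u): L.append(onz(m,[[u.mean(),v]],125)[0])
L=np.array(L);f=np.polyfit(L[:,1],L[:,0],1);print("bar",L[0],L[-1],"yaw",-np.degrees(np.arctan(f[0])),len(u))
# bar ends: extent in y
print(Q[:,:2].min(0),Q[:,:2].max(0),Q[:,2].max())
k=(abs(P[...,2]-120)<1.2); k[:, :362]=0;k[:,460:]=0
# rear edge
L=[]
for v in range(20,225,5):
    u=np.nonzero(k[v])[0]; L.append(onz(m,[[u.max()+.5,v]],120)[0])
L=np.array(L);f=np.polyfit(L[:,1],L[:,0],1);res=L[:,0]-np.polyval(f,L[:,1]);print("rear yaw",-np.degrees(np.arctan(f[0])),"x at y=271",np.polyval(f,271),res.std())
mid=P[120:130,300:330].reshape(-1,3)
```

```text
zdepth ((622.31640625, 271.8170166015625), (23.178625106811523, 109.83539581298828), 6.121034622192383) 370
gray ((622.4244384765625, 270.9912414550781), (21.273069381713867, 108.37420654296875), 5.134021759033203) 294
[142 142 142 142 140 141 141 142 142 139 140 139 140 140 141 122 119  99
  39  46  46  48  49  46  46  49  48  48  49  49  48  48  44  51 112 105
 103 103 133 141 138 138 140 139 138 139 139 140 141 141 141 141 140 142
 140]
[119.8 119.2 121.5 119.6 119.7 121.8 119.6 120.6 119.2 119.5 120.3 119.6
 119.9 118.8 121.4 120.8 119.1 117.4  56.6  60.2  66.   70.1  74.1  79.7
  83.5  86.   91.9  95.4  98.4 102.6 104.3 108.2 111.9 115.9 116.2 117.4
 119.1 120.  120.8 120.5 120.4 120.3 120.6 119.3 120.  120.1 120.6 118.9
 118.9 119.8 119.9 120.6 119.6 119.5 119.1]
2737
bar [414.2 302.3 125. ] [422.  209.7 125. ] yaw 5.132981570191708 11
[408.4 189.3] [455.4 320.4] 129.96190082110448
rear yaw 5.088907250755454 x at y=271 667.0446376601399 0.3613250033509825
```

View pics/w1s.png

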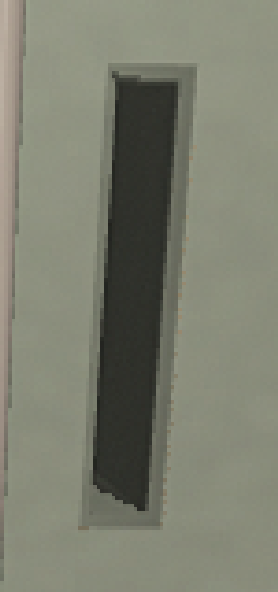

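The slot is at (622.4,271.2), yaw 5.1°, and the bar middle at (418.2,252.9). The rear edge agrees with both. Moving to the stand.

>>> drive_tool([
  {"claw": 0.3,"dp": [5.9,-50.5,0],"angular": [0,0,-0.029]},
  {"claw": 0.3,"dp": [5.9,-50.5,0],"angular": [0,0,-0.029]},
  {"claw": 0.3,"dp": [5.9,-50.5,0],"angular": [0,0,-0.029]},
  {"claw": 0.3,"dp": [5.9,-50.5,0],"angular": [0,0,-0.029]},
  {"claw": 0.3,"dp": [5.9,-50.5,0],"angular": [0,0,-0.029]},
  {"claw": 0.3,"dp": [5.9,-50.5,0],"angular": [0,0,-0.029]},
  {"claw": 0.3,"dp": [5.9,-50.5,0],"angular": [0,0,-0.029]},
  {"claw": 0.3,"dp": [5.9,-50.5,0],"angular": [0,0,-0.029]},
  {"claw": 0.3,"dp": [5.9,-50.5,0],"angular": [0,0,-0.029]},
  {"claw": 0.3,"dp": [5.9,-50.5,0],"angular": [0,0,-0.029]},
  {"claw": 0.3,"dp": [0,0,0],"angular": [0,0,0]},
  {"claw": 0.3,"dp": [0,0,0],"angular": [0,0,0]},
])

```text
time: 3.2
tcp_pos: [619.3, -302.9, 205.2]
eef_rot: [-1.571, 0.001, -1.765]
force: [-0.0, -0.3, 0.6]
width: 65.7
```

Run:
```python
from h import *
np.set_printoptions(precision=2,suppress=True)
s=r.sense();print(s["time"],s["tcp_pos"],s["eef_rot"],s["joint_pos"],s["width"])
m=r.camera_model("wrist"); p,d=r.grab_frame("wrist"); cv2.imwrite("pics/w2.png",p);np.save("pics/w2.npy",d);np.save("pics/w2_E.npy",m["extrinsics"])
P=cloud(m,d);k=(abs(P[...,2]-125)<2.5)&(abs(P[...,0]-631)<40)&(abs(P[...,1]+246)<70)
k=cv2.morphologyEx(k.astype(np.uint8),cv2.MORPH_OPEN,np.ones((3,3)))
cs,_=cv2.findContours(k,cv2.RETR_EXTERNAL,cv2.CHAIN_APPROX_NONE);c=max(cs,key=cv2.contourArea)[:,0]
print(cv2.minAreaRect(onz(m,c,125)[:,:2].astype(np.float32)),c.min(0),c.max(0))
```

```text
3.2 [ 619.33 -302.94  205.17] [-1.57  0.   -1.76] [-0.62  0.34  1.45  0.    1.36 -0.43] 65.74519600967281
((631.6063232421875, -244.5269775390625), (98.77659606933594, 11.852169036865234), 78.64823913574219) [308  78] [321 193]
```

View pics/w2.png

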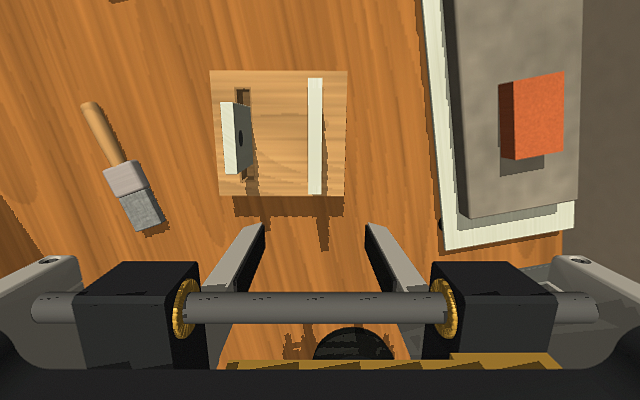

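The wrist picture shows the cassette's top edge from (315,78) to (315,193). That puts it at (631.6,-244.5), long axis 78.65°. Descending and gripping.

>>> drive_tool([
  {"claw": 0.4,"dp": [6.1,29.2,0],"angular": [0,0,-0.004]},
  {"claw": 0.4,"dp": [6.1,29.2,0],"angular": [0,0,0]},
  {"claw": 0.4,"dp": [0,0,-25],"angular": [0,0,0]},
  {"claw": 0.4,"dp": [0,0,-30],"angular": [0,0,0]},
  {"claw": 0.4,"dp": [0,0,-30],"angular": [0,0,0]},
  {"claw": 0.4,"dp": [0,0,-24],"angular": [0,0,0]},
  {"claw": 0.4,"dp": [0,0,0],"angular": [0,0,0]},
  {"claw": 0.4,"dp": [0,0,0],"angular": [0,0,0]},
])

```text
time: 4.25
tcp_pos: [632.1, -245.6, 97.9]
eef_rot: [-1.569, -0.001, -1.769]
force: [0.3, -0.4, 0.5]
width: 56.8
```

>>> drive_tool([
  {"claw": 1,"dp": [0,0,0],"angular": [0,0,0]},
  {"claw": 1,"dp": [0,0,0],"angular": [0,0,0]},
  {"claw": 1,"dp": [0,0,0],"angular": [0,0,0]},
  {"claw": 1,"dp": [0,0,0],"angular": [0,0,0]},
  {"claw": 1,"dp": [0,0,0],"angular": [0,0,0]},
  {"claw": 1,"dp": [0,0,0],"angular": [0,0,0]},
])

```text
time: 5.0
tcp_pos: [631.3, -246.3, 96.4]
eef_rot: [-1.571, -0.0, -1.771]
force: [0.3, -0.4, -0.3]
width: 11.7
```

>>> drive_tool([
  {"claw": 1,"dp": [0,0,8],"angular": [0,0,0]},
  {"claw": 1,"dp": [0,0,16],"angular": [0,0,0]},
  {"claw": 1,"dp": [0,0,20],"angular": [0,0,0]},
  {"claw": 1,"dp": [0,0,25],"angular": [0,0,0]},
  {"claw": 1,"dp": [0,0,35],"angular": [0,0,0]},
  {"claw": 1,"dp": [0,0,40],"angular": [0,0,0]},
  {"claw": 1,"dp": [0,0,0],"angular": [0,0,0]},
  {"claw": 1,"dp": [0,0,0],"angular": [0,0,0]},
])

```text
time: 6.0
tcp_pos: [630.8, -245.8, 239.4]
eef_rot: [-1.572, 0.001, -1.771]
force: [0.2, -0.2, -2.3]
width: 11.9
```

Run:
```python
from h import *
np.set_printoptions(precision=2,suppress=True)
s=r.sense();print(s["time"],s["tcp_pos"],s["eef_rot"],s["joint_pos"],s["width"],s["force"])
m=r.camera_model("wrist"); p,d=r.grab_frame("wrist"); cv2.imwrite("pics/w3.png",p);np.save("pics/w3.npy",d);np.save("pics/w3_E.npy",m["extrinsics"])
p,d=r.grab_frame("side"); cv2.imwrite("pics/s3.png",p);np.save("pics/s3.npy",d)
p,d=r.grab_frame("scene"); cv2.imwrite("pics/c3.png",p);np.save("pics/c3.npy",d)
```

```text
6.0 [ 630.84 -245.79  239.38] [-1.57  0.   -1.77] [-0.54  0.28  1.45  0.    1.41 -0.34] 11.852240472527527 [ 0.2  -0.21 -2.3 ]
```

View pics/w3.png

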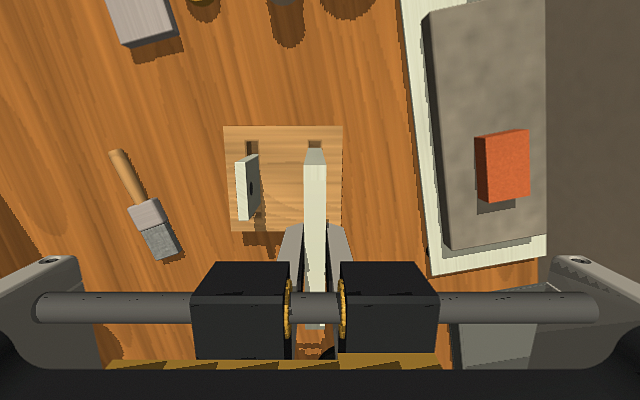

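View pics/c3.png

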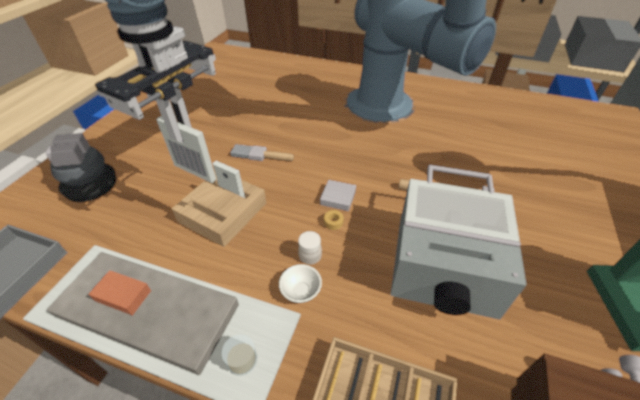

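View pics/s3.png

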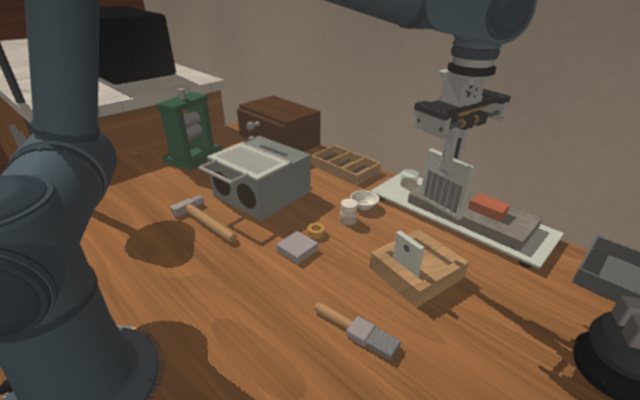

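The cassette is held straight: the wrist picture shows its near end face at (315,149–165). The scene and side pictures show it clear of the stand and the blank undisturbed. Now measuring the offset and tilt in the grip.

Run:
```python
from h import *
np.set_printoptions(precision=2,suppress=True)
m=r.camera_model("wrist"); m["extrinsics"]=np.load("pics/w3_E.npy"); d=np.load("pics/w3.npy");p=cv2.imread("pics/w3.png")
P=cloud(m,d)
cv2.imwrite("pics/w3c.png",cv2.resize(p[140:240,270:360],None,fx=6,fy=6,interpolation=cv2.INTER_NEAREST))
for v in (148,149,150,152,155,160,163,164,165,166,168,172,180,200,220): 
    u=np.nonzero(P[v,295:335,2]>150)[0]+295
    print(v,u.min(),u.max(),np.nanmedian(P[v,u,2]),P[v,315], onz(m,[[ (u.min()+u.max())/2,v]],268)[0][:2])
t=np.array([630.84,-245.79]);u=np.array([np.cos(np.radians(78.6)),np.sin(np.radians(78.6))])
k=(P[...,2]>262)&(P[...,2]<272)&(abs(P[...,0]-631)<30);k[:, :300]=0;k[:,332:]=0;k[225:]=0
Q=P[k];print(len(Q),np.median(Q[:,2]))
a=(Q[:,:2]-t)@u;b=(Q[:,:2]-t)@np.array([u[1],-u[0]])
print(a.max(),np.percentile(a,99)); 
for lo in range(0,50,10):
    q=b[(a>lo)&(a<lo+10)]
    if len(q):print(lo,q.min(),q.max(),len(q))
k=(P[...,2]>150)&(P[...,2]<261)&(abs(P[...,0]-631)<30);k[:, :300]=0;k[:,332:]=0;k[190:]=0
Q=P[k];a=(Q[:,:2]-t)@u
print(np.polyfit(Q[:,2],a,1),a.mean())
```

```text
148 308 321 165.20190048092059 [ 642.   -195.36  164.33] [ 643.34 -186.97]
149 308 321 175.22476911168076 [ 642.02 -195.2   176.27] [ 643.24 -187.47]
150 307 321 184.0252372630905 [ 641.99 -195.31  184.18] [ 642.89 -187.92]
152 307 322 200.59557589516197 [ 642.   -195.21  201.9 ] [ 642.94 -188.97]
155 306 323 221.63482975431833 [ 641.98 -195.24  222.51] [ 642.64 -190.48]
160 305 324 249.1461417069929 [ 641.93 -195.37  248.81] [ 642.13 -193.01]
163 304 325 262.02085530582053 [ 641.95 -195.22  263.11] [ 641.82 -194.53]
164 304 325 265.99018786728834 [ 641.94 -195.24  266.91] [ 641.72 -195.05]
165 303 325 267.8823738768001 [ 641.87 -195.62  267.95] [ 641.36 -195.51]
166 303 325 268.07987808740313 [ 641.74 -196.28  266.91] [ 641.26 -196.02]
168 303 325 267.9672808674617 [ 641.56 -197.16  267.92] [ 641.05 -197.05]
172 304 325 268.0810171743185 [ 641.15 -199.19  268.15] [ 640.89 -199.17]
180 304 325 267.8294098362985 [ 640.28 -203.53  267.27] [ 640.05 -203.34]
200 304 325 267.9456313894709 [ 638.18 -213.99  268.42] [ 637.9  -214.05]
220 304 325 268.01514029037867 [ 635.95 -225.13  268.18] [ 635.67 -225.14]
1354 267.9936721256413
51.76369431059651 51.64285495179689
10 -5.117343913832001 6.446819272183775 51
20 -5.096886888051507 6.416274789559572 385
30 -5.012909946413099 6.323466407521177 398
40 -5.429050862801142 6.225442931518075 419
[-0.   51.86] 51.65515705566895
```

View pics/w3c.png

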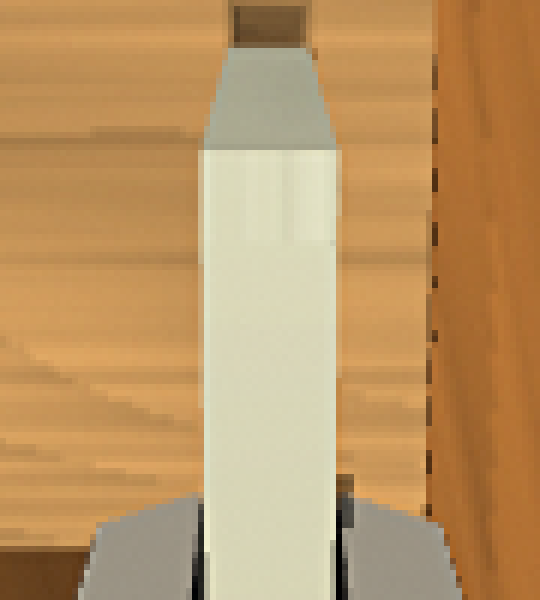

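Cassette offset from the TCP: +1.65 mm along its width and +0.6 mm across, with no tilt. Carrying it to above the slot.

>>> drive_tool([
  {"claw": 1,"dp": [-0.8,26,0],"angular": [0,0,0.0263]},
  {"claw": 1,"dp": [-0.8,48,0],"angular": [0,0,0.0263]},
  {"claw": 1,"dp": [-0.8,49,0],"angular": [0,0,0.0263]},
  {"claw": 1,"dp": [-0.8,49,0],"angular": [0,0,0.0263]},
  {"claw": 1,"dp": [-0.8,49,0],"angular": [0,0,0.0263]},
  {"claw": 1,"dp": [-0.8,49,0],"angular": [0,0,0.0263]},
  {"claw": 1,"dp": [-0.8,49,0],"angular": [0,0,0.0263]},
  {"claw": 1,"dp": [-0.8,49,0],"angular": [0,0,0.0263]},
  {"claw": 1,"dp": [-0.8,49,0],"angular": [0,0,0.0263]},
  {"claw": 1,"dp": [-0.8,49,0],"angular": [0,0,0.0263]},
  {"claw": 1,"dp": [-0.9,49.4,0],"angular": [0,0,0.0262]},
  {"claw": 1,"dp": [0,0,0],"angular": [0,0,0]},
  {"claw": 1,"dp": [0,0,0],"angular": [0,0,0]},
  {"claw": 1,"dp": [0,0,0],"angular": [0,0,0]},
])

```text
time: 7.9
tcp_pos: [622.3, 268.2, 240.2]
eef_rot: [-1.571, -0.0, -1.483]
force: [-1.2, -1.2, -1.8]
width: 11.8
```

Run:
```python
from h import *
np.set_printoptions(precision=2,suppress=True)
s=r.sense();print(s["time"],s["tcp_pos"],s["eef_rot"],s["joint_pos"],s["width"],s["force"])
m=r.camera_model("wrist"); p,d=r.grab_frame("wrist"); cv2.imwrite("pics/w4.png",p);np.save("pics/w4.npy",d);np.save("pics/w4_E.npy",m["extrinsics"])
cv2.imwrite("pics/w4c.png",cv2.resize(p[120:240,260:370],None,fx=5,fy=5,interpolation=cv2.INTER_NEAREST))
s=r.sense();print(s["tcp_pos"],s["eef_rot"])
```

```text
7.9 [622.29 268.2  240.2 ] [-1.57 -0.   -1.48] [ 0.24  0.28  1.45 -0.    1.41  0.15] 11.76319360164605 [-1.16 -1.21 -1.8 ]
[622.46 268.09 240.35] [-1.57 -0.   -1.48]
```

View pics/w4c.png

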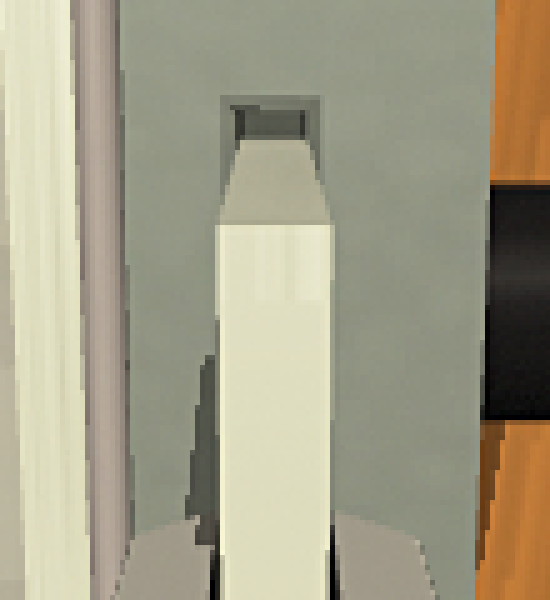

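View pics/w4.png

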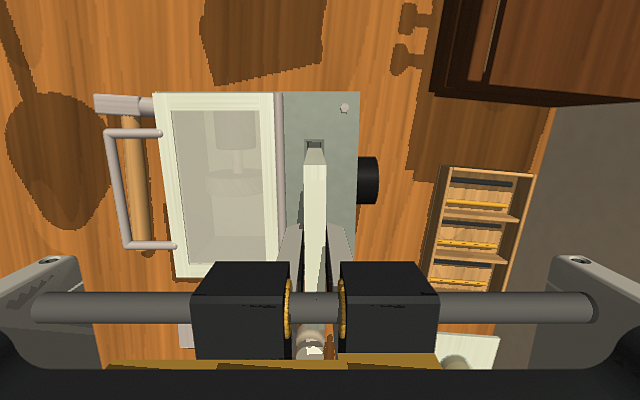

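The picture shows the slot's far end at rows 139–148, columns 304–324, in line with the cassette. Checking the residual offset.

Run:
```python
from h import *
np.set_printoptions(precision=2,suppress=True)
m=r.camera_model("wrist"); m["extrinsics"]=np.load("pics/w4_E.npy"); d=np.load("pics/w4.npy");P=cloud(m,d)
y=np.radians(5.1);ux=np.array([np.cos(y),np.sin(y)]);uy=np.array([-ux[1],ux[0]])
S=onz(m,[[304,139],[324.2,139],[304,144],[324.2,144]],120)[:,:2]
print("slot outer: x",S@ux,"y",S@uy)
k=(P[...,2]>170)&(P[...,2]<266);k[:, :298]=0;k[:,332:]=0;k[168:]=0
Q=P[k]; print("end y",np.mean(Q[:,:2]@uy),np.polyfit(Q[:,2],Q[:,:2]@uy,1)[0],"x",(Q[:,:2]@ux).min(),(Q[:,:2]@ux).max())
X=Q[:,:2]@ux
for lo in range(170,266,20):
    q=X[(Q[:,2]>lo)&(Q[:,2]<lo+20)];print(lo,q.min(),q.max())
T=[]
k=(P[...,2]>265)&(P[...,2]<272);k[:, :298]=0;k[:,332:]=0;k[225:]=0;k[:165]=0
Q=P[k];L=[]
for v in range(168,222,3):
    u=np.nonzero(k[v])[0];L.append(onz(m,[[(u.min()+u.max())/2,v]],268)[0][:2])
L=np.array(L);print("top axis yaw",-np.degrees(np.polyfit(L[:,1],L[:,0],1)),"x mean",(L@ux).mean())
print("slot ctr exp",np.array([622.4,271.3])@ux,np.array([622.4,271.3])@uy)
```

```text
slot outer: x [633.75 654.21 633.71 654.25] y [268.51 268.53 263.52 263.53]
end y 263.31010145812746 0.00030875879795093933 x 638.2653704978837 650.2782074282093
170 638.408684355327 649.8377634820858
190 638.2653704978837 650.1975764564877
210 638.4755271755386 650.1504429511793
230 638.3484350576618 650.2782074282093
250 638.4301700171948 650.2246243780417
top axis yaw [     5.45 -37170.  ] x mean 644.4084172180918
slot ctr exp 644.0529818515284 214.89813067626858
```

>>> drive_tool([
  {"claw": 1,"dp": [-0.4,1.2,0],"angular": [0,0,-0.005]},
  {"claw": 1,"dp": [0,0,-12],"angular": [0,0,0]},
  {"claw": 1,"dp": [0,0,-12],"angular": [0,0,0]},
  {"claw": 1,"dp": [0,0,-8],"angular": [0,0,0]},
  {"claw": 1,"dp": [0,0,-5],"angular": [0,0,0]},
  {"claw": 1,"dp": [0,0,-5],"angular": [0,0,0]},
  {"claw": 1,"dp": [0,0,-5],"angular": [0,0,0]},
  {"claw": 1,"dp": [0,0,0],"angular": [0,0,0]},
])

```text
time: 8.95
tcp_pos: [621.8, 270.3, 193.0]
eef_rot: [-1.572, -0.0, -1.487]
force: [-0.2, 0.8, -1.6]
width: 11.5
```

Run:
```python
from h import *
s=r.sense();print(s["time"],s["tcp_pos"],s["width"],s["force"],s["ft_torque"])
```

```text
8.95 [621.82475995 270.33060145 192.97602577] 11.506987298753133 [-0.23136123  0.77734421 -1.55045433] [-0.04275926  0.08416008 -0.0050961 ]
```

>>> drive_tool([
  {"claw": 1,"dp": [0,0,-10],"angular": [0,0,0]},
  {"claw": 1,"dp": [0,0,-10],"angular": [0,0,0]},
  {"claw": 1,"dp": [0,0,-10],"angular": [0,0,0]},
  {"claw": 1,"dp": [0,0,-10],"angular": [0,0,0]},
  {"claw": 1,"dp": [0,0,-10],"angular": [0,0,0]},
  {"claw": 1,"dp": [0,0,-5],"angular": [0,0,0]},
  {"claw": 1,"dp": [0,0,0],"angular": [0,0,0]},
])

```text
time: 9.82
tcp_pos: [621.8, 270.3, 137.9]
eef_rot: [-1.572, -0.0, -1.487]
force: [-0.2, -0.4, -3.2]
width: 11.8
```

>>> drive_tool([
  {"claw": 1,"dp": [0,0,-2],"angular": [0,0,0]},
  {"claw": 1,"dp": [0,0,-2],"angular": [0,0,0]},
  {"claw": 1,"dp": [0,0,-1.5],"angular": [0,0,0]},
  {"claw": 1,"dp": [0,0,-1],"angular": [0,0,0]},
  {"claw": 1,"dp": [0,0,0],"angular": [0,0,0]},
])

```text
time: 10.45
tcp_pos: [622.0, 270.4, 131.8]
eef_rot: [-1.571, -0.0, -1.487]
force: [-0.3, -0.0, -1.4]
width: 11.8
```

>>> drive_tool([
  {"claw": 1,"dp": [0,0,-0.7],"angular": [0,0,0]},
  {"claw": 1,"dp": [0,0,-0.7],"angular": [0,0,0]},
  {"claw": 1,"dp": [0,0,0],"angular": [0,0,0]},
])

```text
time: 10.82
tcp_pos: [622.3, 270.4, 131.4]
eef_rot: [-1.57, 0.0, -1.487]
force: [-1.0, -1.0, 4.1]
width: 11.9
```

Bottomed: force rose from -1.4 to +4.1 N, with the TCP height as expected. Releasing with a small opening and lifting away.

>>> drive_tool([
  {"claw": 0.68,"dp": [0,0,0],"angular": [0,0,0]},
  {"claw": 0.68,"dp": [0,0,0],"angular": [0,0,0]},
  {"claw": 0.68,"dp": [0,0,0],"angular": [0,0,0]},
  {"claw": 0.68,"dp": [0,0,10],"angular": [0,0,0]},
  {"claw": 0.68,"dp": [0,0,20],"angular": [0,0,0]},
  {"claw": 0.68,"dp": [0,0,30],"angular": [0,0,0]},
  {"claw": 0.68,"dp": [0,0,30],"angular": [0,0,0]},
  {"claw": 0.68,"dp": [0,0,0],"angular": [0,0,0]},
])

```text
time: 11.82
tcp_pos: [624.1, 271.0, 225.5]
eef_rot: [-1.563, 0.001, -1.486]
force: [-0.2, -0.6, -0.2]
width: 30.2
```

Run:
```python
from h import *
np.set_printoptions(precision=2,suppress=True)
s=r.sense();print(s["time"],s["tcp_pos"],s["eef_rot"],s["width"],s["force"])
m=r.camera_model("wrist"); p,d=r.grab_frame("wrist"); cv2.imwrite("pics/w5.png",p);np.save("pics/w5.npy",d);np.save("pics/w5_E.npy",m["extrinsics"])
P=cloud(m,d);k=(P[...,2]>145)&(P[...,2]<172)&(abs(P[...,0]-622)<25)&(abs(P[...,1]-271)<60);k[:, :295]=0;k[:,335:]=0
print(np.percentile(P[k][:,2],[5,50,95]),k.sum())
n="scene";m=r.camera_model(n);p,d=r.grab_frame(n);cv2.imwrite("pics/c5.png",cv2.resize(p[140:330,370:550],None,fx=3.1,fy=3.1,interpolation=cv2.INTER_CUBIC))
P=cloud(m,d);k=(P[...,2]>152)&(P[...,2]<168)&(abs(P[...,0]-622)<25)&(abs(P[...,1]-271)<60)
k=P[k];print(len(k),np.percentile(k[:,2],[50,90,98]),cv2.minAreaRect(k[:,:2].astype(np.float32)))
```

```text
11.825 [624.12 270.98 225.55] [-1.56  0.   -1.49] 30.182039432851656 [-0.21 -0.57 -0.22]
[158.83 159.96 161.07] 1542
530 [158.41 159.76 160.44] ((622.26025390625, 270.966552734375), (14.810124397277832, 99.99308776855469), 4.958561897277832)
```

View pics/c5.png

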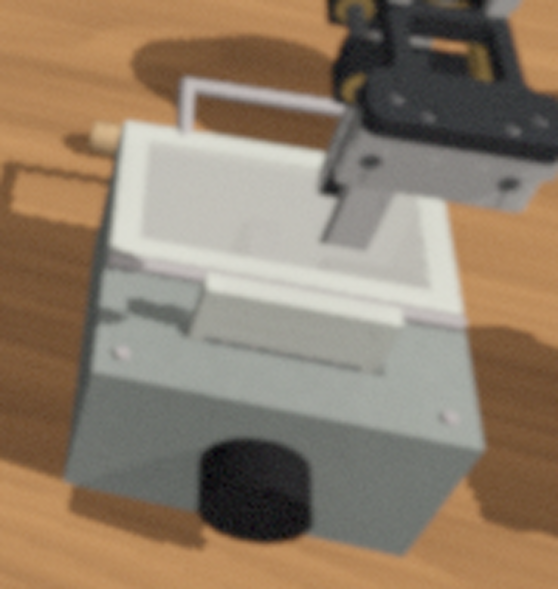

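View pics/w5.png

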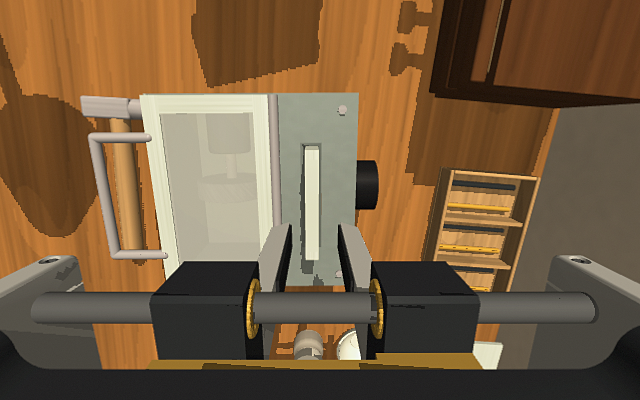

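The cassette is home: its top is at z 160.0 in both views and it is in line with the slot. Going to the bar next.

>>> drive_tool([
  {"claw": 0.6,"dp": [-34,-2.9,0],"angular": [0,0,0]},
  {"claw": 0.6,"dp": [-34,-2.9,0],"angular": [0,0,0]},
  {"claw": 0.6,"dp": [-34,-2.9,0],"angular": [0,0,0]},
  {"claw": 0.6,"dp": [-34,-2.9,0],"angular": [0,0,0]},
  {"claw": 0.6,"dp": [-34,-2.9,0],"angular": [0,0,0]},
  {"claw": 0.6,"dp": [-34,-2.9,0],"angular": [0,0,0]},
  {"claw": 0.6,"dp": [0,0,-20],"angular": [0,0,0]},
  {"claw": 0.6,"dp": [0,0,-30],"angular": [0,0,0]},
  {"claw": 0.6,"dp": [0,0,0],"angular": [0,0,0]},
  {"claw": 0.6,"dp": [0,0,0],"angular": [0,0,0]},
])

```text
time: 13.18
tcp_pos: [418.1, 253.0, 170.8]
eef_rot: [-1.571, -0.0, -1.487]
force: [0.5, 0.5, -0.4]
width: 37.3
```

Run:
```python
from h import *
np.set_printoptions(precision=2,suppress=True)
s=r.sense();print(s["time"],s["tcp_pos"],s["eef_rot"],s["width"],s["force"],s["joint_pos"])
m=r.camera_model("wrist"); p,d=r.grab_frame("wrist"); cv2.imwrite("pics/w6.png",p)
P=cloud(m,d)
k=(P[...,2]>126)&(P[...,2]<130)&(abs(P[...,0]-418)<15)&(abs(P[...,1]-253)<50)
y=np.radians(5.1);Q=P[k][:,:2];print(k.sum()); 
if k.sum():
  print(cv2.minAreaRect(Q.astype(np.float32)), np.median((Q-s["tcp_pos"][:2])@[np.cos(y),np.sin(y)]))
```

```text
13.175 [418.13 252.97 170.75] [-1.57 -0.   -1.49] 37.342580197697885 [ 0.54  0.5  -0.35] [ 0.31 -0.11  1.99  0.    1.25  0.23]
1145
((417.4748840332031, 252.9671630859375), (9.241461753845215, 100.52656555175781), 4.620538711547852) -0.34170143527157776
```

View pics/w6.png

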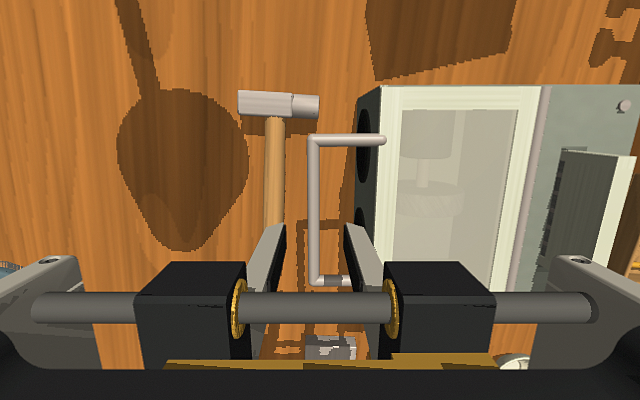

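The bar, at (315,137)–(318,282), sits centred between the fingers. Its measured offset is 0.3–0.6 mm, and I'll correct by -0.4. Descending to z=104 and gripping.

>>> drive_tool([
  {"claw": 0.6,"dp": [-0.4,0,-15],"angular": [0,0,0]},
  {"claw": 0.6,"dp": [0,0,-20],"angular": [0,0,0]},
  {"claw": 0.6,"dp": [0,0,-20],"angular": [0,0,0]},
  {"claw": 0.6,"dp": [0,0,-11.5],"angular": [0,0,0]},
  {"claw": 0.6,"dp": [0,0,0],"angular": [0,0,0]},
  {"claw": 0.6,"dp": [0,0,0],"angular": [0,0,0]},
  {"claw": 1,"dp": [0,0,0],"angular": [0,0,0]},
  {"claw": 1,"dp": [0,0,0],"angular": [0,0,0]},
  {"claw": 1,"dp": [0,0,0],"angular": [0,0,0]},
  {"claw": 1,"dp": [0,0,0],"angular": [0,0,0]},
])

```text
time: 14.48
tcp_pos: [417.0, 253.0, 104.2]
eef_rot: [-1.573, -0.0, -1.487]
force: [-3.7, 0.1, 5.1]
width: 9.0
```

>>> drive_tool([
  {"claw": 1,"dp": [0.1,0.01,5.93],"angular": [0,0,0]},
  {"claw": 1,"dp": [0.31,0.03,5.93],"angular": [0,0,0]},
  {"claw": 1,"dp": [0.51,0.05,5.91],"angular": [0,0,0]},
  {"claw": 1,"dp": [0.72,0.06,5.89],"angular": [0,0,0]},
  {"claw": 1,"dp": [0.92,0.08,5.86],"angular": [0,0,0]},
  {"claw": 1,"dp": [1.13,0.1,5.83],"angular": [0,0,0]},
  {"claw": 1,"dp": [1.33,0.12,5.78],"angular": [0,0,0]},
  {"claw": 1,"dp": [1.53,0.14,5.73],"angular": [0,0,0]},
  {"claw": 1,"dp": [1.73,0.15,5.67],"angular": [0,0,0]},
  {"claw": 1,"dp": [1.92,0.17,5.61],"angular": [0,0,0]},
  {"claw": 1,"dp": [0,0,0],"angular": [0,0,0]},
])

```text
time: 15.85
tcp_pos: [426.8, 253.8, 162.6]
eef_rot: [-1.574, -0.0, -1.486]
force: [-7.9, 0.4, 0.5]
width: 8.9
```

Run:
```python
from h import *
np.set_printoptions(precision=2,suppress=True)
s=r.sense();print(s["time"],s["tcp_pos"],s["eef_rot"],s["width"],s["force"],s["ft_torque"])
n="side";m=r.camera_model(n);p,d=r.grab_frame(n);cv2.imwrite("pics/s7.png",p)
```

```text
15.85 [426.77 253.76 162.62] [-1.57 -0.   -1.49] 8.865675721576162 [-7.94  0.44  0.54] [-0.11  1.63 -0.01]
```

View pics/s7.png

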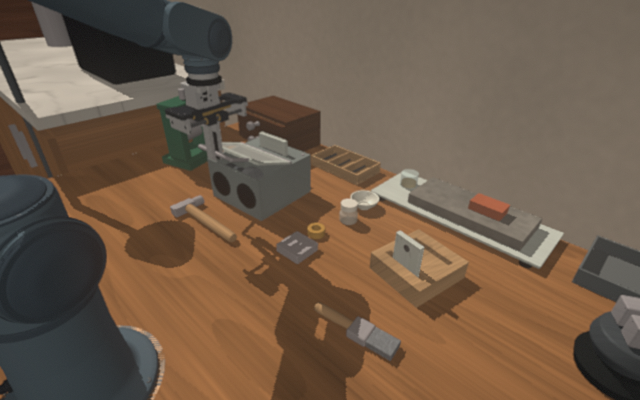

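Force in x is -8 N, so I'm pressing slightly towards the hinge. Zooming in to check the grip.

Run:
```python
from h import *
np.set_printoptions(precision=2,suppress=True)
p=cv2.imread("pics/s7.png");cv2.imwrite("pics/s7c.png",cv2.resize(p[60:220,150:320],None,fx=3.6,fy=3.6,interpolation=cv2.INTER_CUBIC))
m=r.camera_model("wrist"); p,d=r.grab_frame("wrist"); cv2.imwrite("pics/w7.png",p);np.save("pics/w7.npy",d);np.save("pics/w7_E.npy",m["extrinsics"])
```

```text
(no output)
```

View pics/s7c.png

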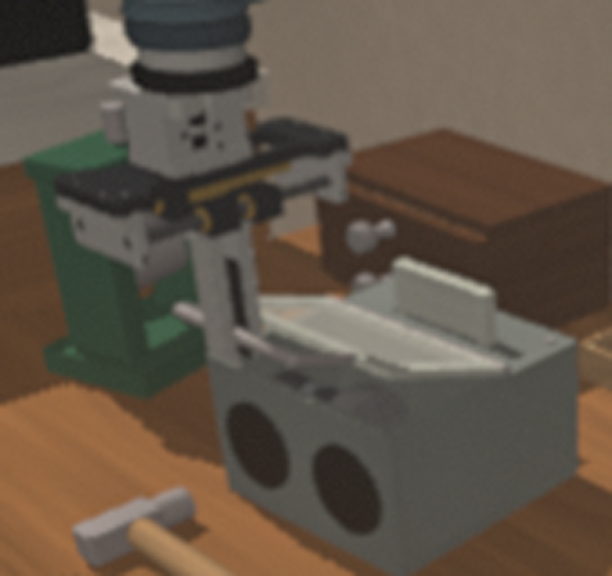

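View pics/w7.png

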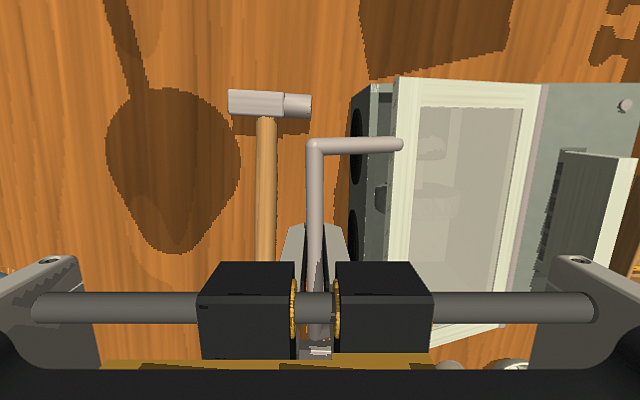

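>>> drive_tool([
  {"claw": 1,"dp": [1.97,0.19,5.54],"angular": [0,0,0]},
  {"claw": 1,"dp": [2.16,0.21,5.46],"angular": [0,0,0]},
  {"claw": 1,"dp": [2.35,0.22,5.38],"angular": [0,0,0]},
  {"claw": 1,"dp": [2.53,0.24,5.29],"angular": [0,0,0]},
  {"claw": 1,"dp": [2.72,0.26,5.19],"angular": [0,0,0]},
  {"claw": 1,"dp": [2.9,0.27,5.09],"angular": [0,0,0]},
  {"claw": 1,"dp": [3.07,0.29,4.98],"angular": [0,0,0]},
  {"claw": 1,"dp": [3.39,0.3,4.86],"angular": [0,0,0]},
  {"claw": 1,"dp": [3.56,0.32,4.74],"angular": [0,0,0]},
  {"claw": 1,"dp": [0,0,0],"angular": [0,0,0]},
  {"claw": 1,"dp": [0,0,0],"angular": [0,0,0]},
])

```text
time: 17.32
tcp_pos: [451.6, 256.0, 210.1]
eef_rot: [-1.573, -0.001, -1.486]
force: [-10.3, -1.7, 4.5]
width: 9.1
```

```bash
cat > ang.py <<'E'
from h import *
import sys
np.set_printoptions(precision=2,suppress=True)
tag=sys.argv[1]
s=r.sense();print(s["time"],s["tcp_pos"],s["eef_rot"],s["width"],s["force"],s["ft_torque"])
y=np.radians(5.1);ux=np.array([np.cos(y),np.sin(y)]);uy=np.array([-ux[1],ux[0]])
S=np.array([622.4,271.2]); C=S-55*ux
for n in ("wrist","scene","side"):
    m=r.camera_model(n);p,d=r.grab_frame(n);cv2.imwrite(f"pics/{tag}_{n}.png",p)
    P=cloud(m,d).reshape(-1,3);h=np.c_[(P[:,:2]-C)@ux,(P[:,:2]-C)@uy,P[:,2]]
    # frame side strips & sheet: between hinge and front edge, above the hood
    k=(h[:,0]>-85)&(h[:,0]<10)&(abs(h[:,1])>80)&(abs(h[:,1])<96)&(h[:,2]>128)&(h[:,2]<225)
    q=h[k]
    if len(q)<20: print(n,"few",len(q)); continue
    for _ in range(3):
        f=np.polyfit(q[:,0],q[:,2],1);e=q[:,2]-np.polyval(f,q[:,0]);q=q[abs(e)<max(2*e.std(),1)]
    t=np.arctan(-f[0]); print(n,len(q),"guard deg",np.degrees(t),"z-offset at hinge",np.polyval(f,20)-123,"std",e.std())
    k=(abs(h[:,1])<58)&(abs(h[:,1])>15)&(h[:,0]<-95)&(h[:,0]>-145)&(h[:,2]>190)&(h[:,2]<245)
    b=h[k]
    if len(b)>20:
        print("  bar visible: ctr",np.median(b,0), "top",np.percentile(b[:,2],97))
x=(s["tcp_pos"][:2]-C)@ux; z=s["tcp_pos"][2]+19
print("tcp-based",x,z,"deg",np.degrees(np.arctan2(z-123,20-x)),"rad",np.hypot(z-123,20-x))
E
python3 ang.py a8
```

```text
17.325 [451.57 255.99 210.06] [-1.57 -0.   -1.49] 9.068097063249947 [-10.32  -1.75   4.55] [-0.28  2.    0.01]
wrist 1913 guard deg 37.15715752099317 z-offset at hinge 3.4033429615837463 std 0.5945969096098966
  bar visible: ctr [-115.35   31.14  229.98] top 231.59616992286462
scene 993 guard deg 37.31233472987661 z-offset at hinge 1.4036168230600055 std 1.2254363794008962
  bar visible: ctr [-112.8    19.7   226.99] top 230.2803981762806
side 21 guard deg 38.51743787140634 z-offset at hinge -5.755921159621465 std 1.4291930988696155
  bar visible: ctr [-119.95  -24.63  227.97] top 230.80515150341301
tcp-based -116.50450851162825 229.05799692320375 deg 37.84563476562989 rad 172.86347085305061
```

View pics/a8_wrist.png

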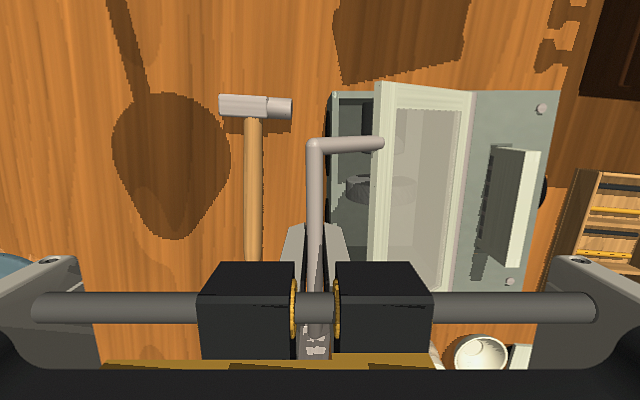

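Guard angle is about 37.3° by plane fit and bar height. The force is purely radial, so I'm slightly inside the arc. Going up the last 2.6° and easing out a little.

>>> drive_tool([
  {"claw": 1,"dp": [1.2,0.15,2.3],"angular": [0,0,0]},
  {"claw": 1,"dp": [1.4,0.15,2.1],"angular": [0,0,0]},
  {"claw": 1,"dp": [1.4,0.13,2.0],"angular": [0,0,0]},
  {"claw": 1,"dp": [0,0,0],"angular": [0,0,0]},
  {"claw": 1,"dp": [0,0,0],"angular": [0,0,0]},
  {"claw": 1,"dp": [0,0,0],"angular": [0,0,0]},
])

```text
time: 18.23
tcp_pos: [456.4, 256.4, 216.5]
eef_rot: [-1.571, -0.001, -1.486]
force: [-6.0, -1.0, 3.1]
width: 8.8
```

```bash
python3 ang.py a9
```

```text
18.225 [456.45 256.42 216.47] [-1.57 -0.   -1.49] 8.769670241563757 [-5.98 -0.99  3.14] [-0.3   1.36 -0.02]
wrist 1769 guard deg 39.83819012086374 z-offset at hinge 3.4443202096951637 std 0.5831393222320637
  bar visible: ctr [-110.61   30.55  236.15] top 237.76073788431975
scene 1030 guard deg 39.816806849650625 z-offset at hinge 1.5359720546446454 std 1.2964535814280413
  bar visible: ctr [-107.99   18.71  233.18] top 236.46654805674027
side 32 guard deg 40.17733488168135 z-offset at hinge -5.043201215722462 std 0.7873364590789483
  bar visible: ctr [-115.22  -23.9   233.75] top 236.64564500583631
tcp-based -111.60808431369925 235.46620758210776 deg 40.515675128288855 rad 173.11653792929062
```

Run:
```python
import cv2,numpy as np
a=cv2.imread("pics/a9_scene.png");b=cv2.imread("pics/a9_side.png")
cv2.imwrite("pics/fin.png",cv2.resize(np.vstack([a[100:340],b[80:360]]),None,fx=1.1,fy=1.1))
```

```text
(no output)
```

View pics/fin.png

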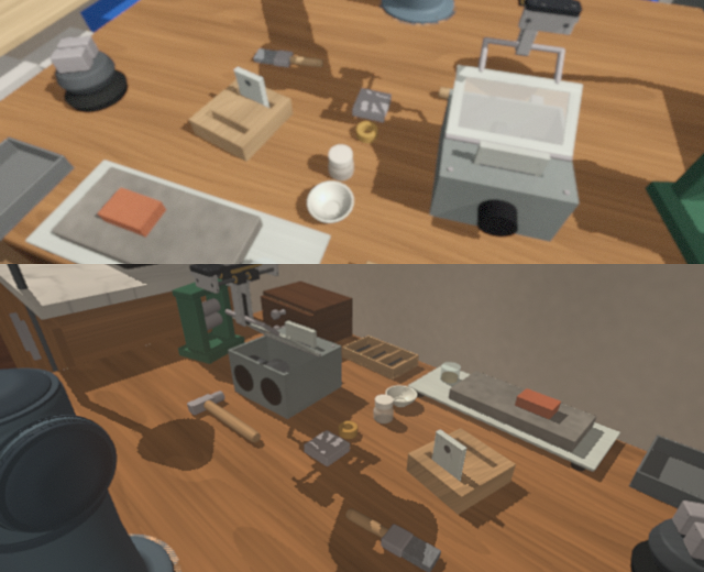

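The guard is held open by its bar at (523,45) in the top view, and the cassette is seated at (513,155). The blank, jar, dish, ring, block, hammer and brush are where they were. Handing in.

```bash
python3 -c "
from cell import r
print(r.sign_off()); s=r.sense(); print(s['time'],s['tcp_pos'],s['width'],s['force'])"
```

```text
the job is handed in; nothing more can be done
None
the job is handed in; nothing more can be done
```

The filter cassette is fully home in the hood slot and released, and the robot is holding the guard open by its bar at about 40°. I handed in at about 18.4 s of the 61 s allowed.

- **Cassette:** After release, its top measured 160 mm above the table in both the wrist and scene views. That is 40 mm proud of the hood, as it should be. I did not measure it again after lifting the guard, but the final pictures still show it seated.
- **Guard angle:** A plane fit to the guard gave 39.8° from the wrist and scene cameras, and 40.2° from the side camera on only 32 points. The bar's height also gave about 40.2°. The angle worked out from the tool position reads slightly high, at 40.5°, probably because the bar sits 2–3 mm below the nominal grasp point.
- **Grip force:** About 7 N of force remained at the wrist while holding the guard, and the highest reading I took was about 11 N. The gripper opening read 8.8–9.1 mm on the 10 mm bar, but the pictures show the bar held firmly.
- **Other items:** By eye, the final pictures show the blank, jar, dish, ring, block, hammer and brush where they started.

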